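# Complete the reagent kit and show the square bottle to the inspection camera

### The job

Complete the reagent kit: set the loose round jar upright in the vacant place (cork disc) of the black box, without dropping it, and let go. Then take the square bottle out of the box for its end check: hold it in the air with its underside facing the tilted inspection camera squarely, centred on the line of sight and 80 mm in front of the lens, and finish while holding it there still. Leave the other two jars in their places, do not touch the camera, and leave everything else on the bench alone.

Things in the scene. Friction and masses are not known exactly. Their poses are not given: they have to be found in the camera images.
- kit_box: black open-topped kit box fixed to the bench, 66 x 234 x 45 mm outside, walls and floor 5 mm thick; origin under its centre, on the bench; its y axis runs along its length, x across. No dividers: four places in one row, at y = -84, -28, 28 and 84 mm, x = 0. Three hold containers, one is vacant; which is which varies.
- vacant_spot (a point): the vacant place: centre of a thin cork disc (38 mm across) on the box's inner floor, 5 mm above the bench
- loose_jar_center (a point): the loose jar: round, white, straight-sided, standing alone on the bench between the box and the camera; 46 mm across, 104 mm high over all, about 0.13 kg; its foot is bevelled; its grey round cap is 32 mm across and takes the upper 34 mm. Point: centre of the jar, 52 mm above its underside; z up along its axis
- square_center (a point): the square bottle, the only square one of the containers, standing in the box: white body 46 x 46 mm and 62 mm high, a neck 34 mm square up to 70 mm, then a grey square stopper 26 x 26 mm from 70 to 104 mm above the underside (grip it here); about 0.14 kg; sides parallel to the box's. Point: centre of the bottle, 52 mm above its underside; z up along its axis, x and y across its flat sides
- square_base (a point): the middle of the square bottle's underside; same axes
- round_a_center (a point): round white jar with a sloping shoulder and a narrow round grey cap (26 mm), 46 mm across, 104 mm high, standing in the box; stays there. Point: its centre, 52 mm above its underside
- round_b_center (a point): round white jar with a wider round grey cap (30 mm), 46 mm across, 104 mm high, standing in the box; stays there. Point: its centre, 52 mm above its underside
- lens (a point): centre of the front glass of the inspection camera: a black barrel 48 mm across with a silver ring 60 mm across and a white ring light at its front, on a grey base 100 x 90 mm fixed to the bench at the robot's left. It looks up, leaning 25 degrees (0.436 rad) from vertical towards the robot's side. The lens is 94 mm above the bench. z axis: the line of sight, outwards from the lens
- focus (a point): the point on the line of sight 80 mm in front of the lens where the bottle's underside is wanted; z axis: the line of sight, outwards from the lens
- petri: bystander: flat closed petri dish, clear plastic, 80 mm across, 18 mm high; origin under its centre; leave it alone
- dropper: bystander: small amber bottle, 30 mm across, 70 mm high; origin under its centre; leave it alone
- mailer: bystander: flat white slide mailer, 34 x 85 x 18 mm; origin under its centre; leave it alone
- wash: bystander: white wash bottle with a bent spout, 68 mm across, 175 mm high; origin under its centre; leave it alone
- stain_dish: bystander: open glass staining dish, 85 x 70 x 50 mm; origin under its centre; leave it alone
- slide_box: bystander: cardboard slide box, 70 x 95 x 35 mm; origin under its centre; leave it alone

How it is judged:
On the way, in this order (a step that is already met when the one before it is completed fails the run):
1. the loose jar stands in the vacant place of the box, released (horizontal distance between loose_jar_center and vacant_spot below 0.014 m and height (world z) of loose_jar_center below 0.062 m and angle between loose_jar_center's own z axis and vertical below 0.15 rad and contact force between the fingers and loose_jar below 0.05 N), for 0.2 s.
2. the square bottle is lifted clear of the box (height (world z) of square_base above 0.06 m), for 0.2 s.
At the end, for the whole second after the job is handed in: Bottle held still in the air, underside within 20 mm of the point 80 mm before the lens, axis within 0.2 rad of the line of sight, camera untouched; loose jar upright and released on the box floor within 14 mm of the vacant place; the other two jars upright, within 25 mm of their places (all of step 1 and distance between square_base and focus below 0.02 m and angle between the z axis of square_base and the z axis of focus, either way round below 0.2 rad and angle between square_base's own z axis and vertical below 0.75 rad and height (world z) of square_base above 0.11 m and linear speed of square below 0.03 m/s and contact force between the fingers and square above 1 N and contact force between square and camera_stand below 0.05 N and distance of each of round_a_center, round_b_center from where it was at the start of the episode below 0.025 m and angle between each of round_a_center, round_b_center's own z axis and vertical below 0.15 rad); the arm keeps its last pose, push and grip.
It fails at once if a bystander on the bench is shifted by more than 25 mm (distance of any of petri, dropper, mailer, wash, stain_dish, slide_box from where it was at the start of the episode above 0.025 m).
It fails at once if one of the two other jars is shifted or lifted by more than 30 mm (distance of any of round_a_center, round_b_center from where it was at the start of the episode above 0.03 m).
It fails at once if the camera is touched by the bottle, the jar or the arm (over 1 N) (contact force between camera_stand and square above 1 N or contact force between camera_stand and loose_jar above 1 N or contact force between camera_stand and the fingers above 1 N or contact force between camera_stand and the arm above 1 N).
It fails at once if the loose jar or the square bottle is dropped or knocked flying ((contact force between the fingers and loose_jar below 0.05 N and linear speed of loose_jar above 0.6 m/s) or (contact force between the fingers and square below 0.05 N and linear speed of square above 0.6 m/s)).
It also fails if it takes over 54 s, if anything falls off the work surface, if the arm or the gripper's body presses on something with over 40 N, if the wrist force passes 120 N, or if a joint passes its speed limit or range.

### The arm

A 6-joint arm with a two-finger parallel gripper is mounted at the origin on the work surface. World frame = base frame: x ahead of the robot, y to its left, z up, the work surface at z = 0. Lengths are in m, angles in rad, forces in N, time in s.
With the tool pointing down it reaches from about 0.375 to 0.925 m from the base axis. Payload 5.7 kg.
Tool frame: the origin (TCP) lies between the finger pads; the fingertips stand 14 mm ahead of it and the grasp point (between the pads) lies 5 mm behind it; z points along the fingers, y is the direction in which the jaws open and shut (so a half turn about z gives the same grasp; the last joint's range is limited). The gripper opens to 88 mm and grips with 3 to 60 N. Pads are 20 mm wide; open, the fingers measure 115 mm over their backs; the gripper's body (75 mm by 178 mm) begins 61 mm behind the grasp point.
Start: joints at [-1.227, 0.359, 1.51, -0, 1.272, -0.115], TCP at [0.266, -0.538, 0.206] pointing down, gripper open.
Joint ranges: [-2.97, 2.97], [-1.01, 2.36], [0.21, 2.38], [-0.96, 4.11], [0.2, 2.71], [-2.98, 2.98]. Speed limits (rad/s): [2.39, 2.39, 3.14, 3.14, 3.14, 3.14].

### API

Orientations are given as [roll, pitch, yaw] about the fixed x, y, z axes, in that order (R = Rz(yaw) Ry(pitch) Rx(roll)).
In Python, from cell import bot, planner, read_camera, nets gives the robot as it stands. The module is installed in compiled form; this text tells all that it offers. Calls block until the motion is done:
- bot.reach(position, orientation): joint-space move of the TCP to a pose.
- bot.servo_line(position, feed=0.15, rotation=None, contact_N=None): straight line of the TCP; rotation=None keeps the orientation; feed is the mean speed in m/s. With contact_N (N) it stops when the force on the tool has changed by that much, and returns True; else False.
- bot.set_joints(angles): joint-space move.
- bot.gripper_to(opening, strength=None): finger opening in m; strength is the grip in N (None keeps the last); returns when the fingers have stopped.
- bot.sleep(seconds).
- planner.ik(position, orientation): joint angles nearest the present ones, or None.
- read_camera(name): name is "side" or "top" or "wrist"; returns a dict with "pixels" (384x512x3 uint8, blue, green, red), "camera_matrix" (3x3 intrinsics, pixels), "R" (3x3) and "t" (3): a world point X has camera coordinates R X + t. Camera axes: x right, y down, z forward; pixel columns grow to the right and rows downward; lengths in m; the calibration is good to about 2 mm. The wrist camera is an equidistant fisheye: a pixel r from the principal point sees the ray r / f radians off the axis. A picture is of the moment at which its call begins. There is no depth.
A pose or a line that the arm cannot do raises bot.Unreachable and nothing moves.
- bot.finish_job(): hands the job in, once; it reports no verdict.
Trained networks look in a picture, given as the dict that the camera call returned (one of the last four; its "shot" number tells which), for a name from the list of things; names that differ only in an ending like _2 or _b are one class to them, and where a whole thing is asked for, a point or a joint stands for the part that bears it (a point fixed in the world has none). Each returns a list of dicts, best first, with "confidence" (0 to 1); they miss things now and then, are a little off and sometimes report something else, mostly with a low value. They report only what shows in the picture. A call takes as long as a camera call.
- nets.masks_of(picture, thing): "mask" (384x512 bool, what is visible of it) and "bbox" ([left, top, right, bottom] in pixels, round what is visible of it).
Readings, each from a call of its own:
- bot.current_time_s(): time.
- bot.current_joints(): joint angles.
- bot.current_joint_velocities(): joint speeds.
- bot.current_joint_efforts(): joint torques, N m.
- bot.current_tcp_pos(): TCP position.
- bot.current_ee_rot(): TCP orientation.
- bot.current_wrist_force(): force on the tool from outside, world axes, zero at the start.
- bot.current_ft_torque(): the same for the moment, N m.
- bot.current_grip_width(): finger opening in m.
Only numpy, scipy, OpenCV 4.12 (cv2) and the standard library are available. Lean on these libraries where they do the work, as an engineer would, in place of code of your own. Each camera call takes 0.05 s, during which the arm holds its last target.

## Working session

There is one attempt and no reset: what is moved stays moved. The work goes in short steps, each a Python script; the robot and the scene stay as the last script left them, time stands still between calls to the robot, and variables do not carry over. Pictures are saved under pics/ and viewed, and the job is handed in when it is done.

```bash
mkdir -p pics; ls; python3 - <<'E'
from cell import bot, planner, read_camera, nets
import cv2, numpy as np
for n in ["side","top","wrist"]:
    p=read_camera(n); cv2.imwrite(f"pics/{n}0.png",p["pixels"])
    R=p["R"];print(n,np.round(p["camera_matrix"],1).tolist(),"C",np.round(-np.array(R).T@p["t"],3),"ax",np.round(np.array(R)[2],3),p["shot"])
    np.savez(f"{n}0.npz",**{k:p[k] for k in("pixels","camera_matrix","R","t")})
print(bot.current_time_s(),bot.current_tcp_pos(),bot.current_ee_rot(),bot.current_grip_width())
E
```

```text
pics
side [[439.9, 0.0, 251.6], [0.0, 439.9, 187.3], [0.0, 0.0, 1.0]] C [0.233 0.924 0.676] ax [ 0.293 -0.827 -0.479] 1
top [[476.8, 0.0, 258.2], [0.0, 476.8, 185.4], [0.0, 0.0, 1.0]] C [ 0.472 -0.012  1.499] ax [ 0.061 -0.022 -0.998] 2
wrist [[297.3, 0.0, 252.4], [0.0, 297.3, 191.0], [0.0, 0.0, 1.0]] C [ 0.338 -0.501  0.384] ax [-0.268 -0.131 -0.955] 3
0.15 [ 0.26552369 -0.5374279   0.20529021] [-3.14014487e+00 -1.90167661e-04  4.58742566e-01] 0.08767839837222047
```

View pics/side0.png

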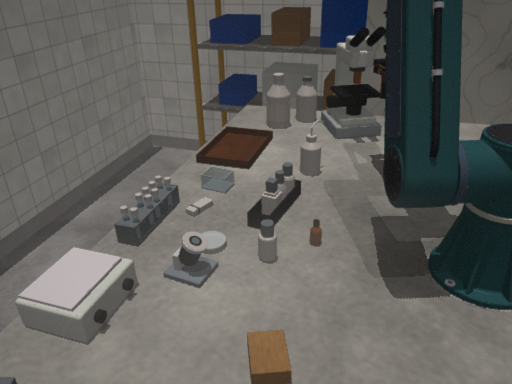

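View pics/top0.png

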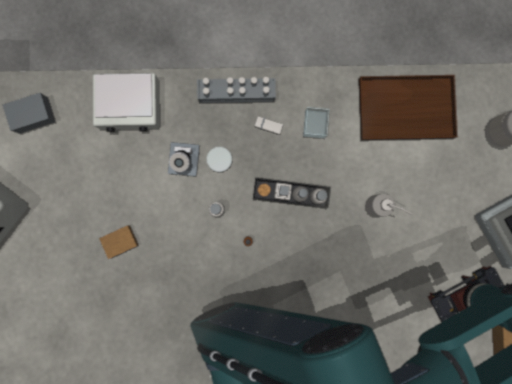

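View pics/wrist0.png

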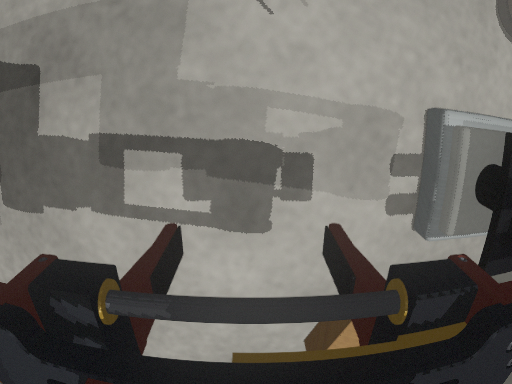

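The side view shows the loose jar at about (268,240), the camera at (190,258) and the box at (277,202). In the top view the row along the box is cork disc (264,189), square bottle (284,191), then two round caps (301,194) and (319,196). Next I'll get the masks.

```bash
cat > h.py <<'E'
from cell import bot, planner, read_camera, nets
import cv2, numpy as np
def ray(p,u,v):
    K=np.array(p["camera_matrix"]);R=np.array(p["R"]);t=np.array(p["t"])
    d=R.T@np.linalg.inv(K)@np.array([u,v,1.]); return -R.T@t,d
def at_z(p,u,v,z):
    C,d=ray(p,u,v); return C+d*(z-C[2])/d[2]
def proj(p,X):
    K=np.array(p["camera_matrix"]);x=K@(np.array(p["R"])@np.asarray(X).T+np.array(p["t"])[:,None]) if np.ndim(X)>1 else K@(np.array(p["R"])@np.asarray(X)+np.array(p["t"]))
    return (x[:2]/x[2]).T
E
python3 - <<'E'
from h import *
P={n:read_camera(n) for n in("top","side")}
out={}
for n,p in P.items():
    im=p["pixels"].copy()
    for th in ["kit_box","loose_jar_center","square_center","round_a_center","round_b_center","lens","vacant_spot","petri","dropper"]:
        try: r=nets.masks_of(p,th)
        except Exception as e: print(th,e); continue
        for i,q in enumerate(r[:3]):
            m=q["mask"]; ys,xs=np.nonzero(m)
            print(n,th,round(q["confidence"],2),np.round(q["bbox"],1),"cen",xs.mean().round(1),ys.mean().round(1),m.sum())
            out[f"{n}_{th}_{i}"]=m
np.savez("masks.npz",**out)
t=P["top"]["pixels"][130:260,150:350]; cv2.imwrite("pics/top_crop.png",cv2.resize(t,None,fx=4,fy=4,interpolation=cv2.INTER_CUBIC))
t=P["side"]["pixels"][150:290,150:340]; cv2.imwrite("pics/side_crop.png",cv2.resize(t,None,fx=4,fy=4,interpolation=cv2.INTER_CUBIC))
E
```

```text
top kit_box 0.72 [252.6 176.7 329.8 207.1] cen 292.7 193.8 980
top loose_jar_center 0.54 [253.2 175.7 329.8 207.4] cen 289.2 193.4 695
top loose_jar_center 0.5 [210.5 202.5 226.4 215.7] cen 216.3 208.8 185
top square_center 0.68 [251.4 176.2 330.9 206.8] cen 288.6 192.2 865
top square_center 0.53 [272.6 183.2 290.3 200.6] cen 282.4 191.4 239
top round_a_center 0.77 [292.5 189.7 308.1 202.1] cen 300.4 193.9 146
top round_a_center 0.17 [ 99.7 227.2 135.6 257.2] cen 118.9 241.5 795
top round_b_center 0.64 [307.7 187.8 328.4 204. ] cen 318.7 196.0 215
top round_b_center 0.32 [ 98.3 226.5 138.3 255.9] cen 119.1 241.4 775
top round_b_center 0.28 [206.4 146.9 231.7 172. ] cen 219.2 159.6 527
top lens 0.84 [169.2 149.4 189.4 173.2] cen 179.9 160.4 343
top lens 0.64 [ 99.4 225.1 138.8 257.7] cen 118.7 241.5 773
top vacant_spot 0.64 [258.  182.8 271.9 199. ] cen 264.2 189.6 124
top petri 0.7 [206.3 147.2 229.1 171.3] cen 219.2 159.0 504
top petri 0.64 [170.6 150.2 189.5 173.9] cen 179.7 160.6 352
top dropper 0.52 [208.4 147.1 230.9 170.3] cen 218.9 158.9 501
top dropper 0.44 [243.2 234.6 255.6 247.8] cen 247.6 241.2 85
side kit_box 0.85 [247.2 181.2 298.9 233.2] cen 272.6 208.7 843
side kit_box 0.48 [313.  219.7 321.3 243.6] cen 315.4 233.4 256
side loose_jar_center 0.69 [259.  219.6 274.8 262.5] cen 266.9 242.0 644
side loose_jar_center 0.22 [179.2 233.8 211.7 268.9] cen 191.5 248.1 701
side square_center 0.88 [262.  177.4 282.4 217.2] cen 270.3 197.3 587
side round_a_center 0.53 [272.8 170.9 288.6 198.3] cen 280.9 181.9 193
side round_a_center 0.43 [180.3 232.1 206.5 267. ] cen 191.6 247.7 696
side round_b_center 0.83 [284.1 158.4 296.1 194.6] cen 288.1 176.2 276
side petri 0.89 [202.2 231.5 226.9 251.8] cen 214.2 241.4 417
side dropper 0.7 [311.  219.1 321.4 245.1] cen 315.4 233.2 258
side dropper 0.65 [247.  332.5 293.4 384. ] cen 268.2 357.5 2104
```

View pics/top_crop.png

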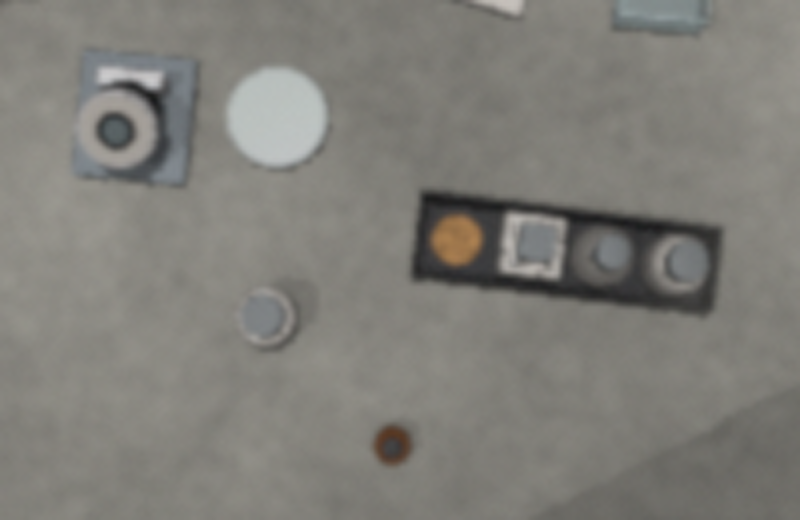

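View pics/side_crop.png

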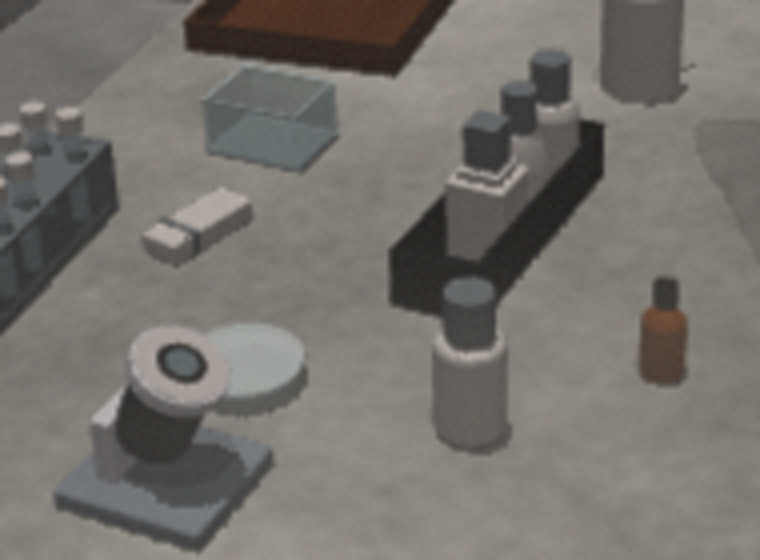

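Top crop: the box corners are crisp, the vacant disc is at the camera end of the box, and the square bottle is next to it. Next I'll turn these pixels into positions and cross-check top against side.

```bash
python3 - <<'E'
from h import *
P={n:dict(np.load(f"{n}0.npz")) for n in("top","side")}
T=P["top"];S=P["side"]
ct=lambda x,y:((x+.5)/4-.5+150,(y+.5)/4-.5+130)
cs=lambda x,y:((x+.5)/4-.5+150,(y+.5)/4-.5+150)
def tri(a,b):
    C1,d1=ray(T,*a);C2,d2=ray(S,*b);d1/=np.linalg.norm(d1);d2/=np.linalg.norm(d2)
    A=np.stack([d1,-d2],1);s=np.linalg.lstsq(A,C2-C1,rcond=None)[0]
    p,q=C1+s[0]*d1,C2+s[1]*d2; return np.round((p+q)/2,4),round(np.linalg.norm(p-q),4)
c=[at_z(T,*ct(*q),.045) for q in[(421,191),(413,278),(712,314),(721,227)]]
for q in c: print("corner",q.round(4))
print("sides",[round(np.linalg.norm(c[i]-c[(i+1)%4]),4) for i in range(4)],"centre",np.mean(c,0).round(4))
print("cork",at_z(T,*ct(457,240),.005).round(4))
print("jarcap top",at_z(T,*ct(264,317),.104).round(4),"side",at_z(S,*cs(470,290),.104).round(4),tri(ct(264,317),cs(470,290)))
print("sq stopper top",at_z(T,*ct(540,243),.109).round(4),"side",at_z(S,*cs(488,126),.109).round(4))
print("a cap",at_z(T,*ct(613,251),.109).round(4),at_z(S,*cs(520,92),.109).round(4))
print("b cap",at_z(T,*ct(688,263),.109).round(4),at_z(S,*cs(551,60),.109).round(4))
print("lens",at_z(T,*ct(116,131),.094).round(4),at_z(S,*cs(182,363),.094).round(4),tri(ct(116,131),cs(182,363)))
b=[at_z(T,*ct(*q),.012) for q in[(83,48),(198,58),(186,184),(73,177)]]
for q in b: print("base",q.round(4))
print([round(np.linalg.norm(b[i]-b[(i+1)%4]),4) for i in range(4)],np.mean(b,0).round(4))
print("petri",at_z(T,*ct(277,117),.018).round(4),"dropper",at_z(T,*ct(392,445),.07).round(4))
E
```

```text
corner [ 0.5859 -0.0348  0.045 ]
corner [ 0.5195 -0.0271  0.045 ]
corner [ 0.4868 -0.255   0.045 ]
corner [ 0.5533 -0.2641  0.045 ]
sides [np.float64(0.0668), np.float64(0.2302), np.float64(0.067), np.float64(0.2316)] centre [ 0.5364 -0.1452  0.045 ]
cork [ 0.5499 -0.0628  0.005 ]
jarcap top [0.4916 0.0828 0.104 ] side [0.4926 0.0891 0.104 ] (array([0.4929, 0.0835, 0.1003]), np.float64(0.0027))
sq stopper top [ 0.5409 -0.1198  0.109 ] side [ 0.5384 -0.1037  0.109 ]
a cap [ 0.5338 -0.1731  0.109 ] [ 0.5312 -0.1597  0.109 ]
b cap [ 0.5238 -0.2279  0.109 ] [ 0.5232 -0.2165  0.109 ]
lens [0.6314 0.1901 0.094 ] [0.632  0.1934 0.094 ] (array([0.6324, 0.1907, 0.092 ]), np.float64(0.0018))
base [0.7065 0.2267 0.012 ]
base [0.6968 0.1371 0.012 ]
base [0.598 0.148 0.012]
base [0.6054 0.2357 0.012 ]
[np.float64(0.0902), np.float64(0.0995), np.float64(0.0881), np.float64(0.1016)] [0.6517 0.1869 0.012 ]
petri [0.6483 0.0758 0.018 ] dropper [ 0.3946 -0.0084  0.07  ]
```

The sizes check out: box sides 67 x 231 mm (66 x 234 given), camera base 90 x 100 mm, and the cork within 2 mm of the box-derived place. Next: check IK for the plan, then raise and look closer with the wrist camera.

```bash
cat >> h.py <<'E'
from scipy.spatial.transform import Rotation as Ro
pi=np.pi
def down(psi): return [pi,0,psi]
def tilt_rpy(zdir,phi):
    """tool z = -zdir ; phi angle of tool x about"""
    z=-np.asarray(zdir,float);z/=np.linalg.norm(z)
    x=np.array([np.cos(phi),np.sin(phi),0]);x-=z*(x@z);x/=np.linalg.norm(x)
    y=np.cross(z,x); return Ro.from_matrix(np.stack([x,y,z],1)).as_euler("xyz").tolist()
def wray(p,u,v):
    K=np.array(p["camera_matrix"]);R=np.array(p["R"]);t=np.array(p["t"])
    dx,dy=u-K[0,2],v-K[1,2];r=np.hypot(dx,dy);th=r/K[0,0]
    d=np.array([np.sin(th)*dx/max(r,1e-9),np.sin(th)*dy/max(r,1e-9),np.cos(th)])
    return -R.T@t,R.T@d
def wat_z(p,u,v,z):
    C,d=wray(p,u,v);return C+d*(z-C[2])/d[2]
def wproj(p,X):
    K=np.array(p["camera_matrix"]);x=np.array(p["R"])@np.asarray(X)+np.array(p["t"])
    th=np.arctan2(np.hypot(x[0],x[1]),x[2]);a=np.arctan2(x[1],x[0]);r=K[0,0]*th
    return K[0,2]+r*np.cos(a),K[1,2]+r*np.sin(a)
E
python3 - <<'E'
from h import *
z=np.array([-.4205,.0423,.9063]);L=np.array([.6315,.1903,.094])
for psi in(1.429,-1.712):
    for nm,p in[("jarhi",(.492,.083,.25)),("jar",(.492,.083,.082)),("box",(.549,-.0625,.087)),("boxhi",(.549,-.0625,.25)),("sqhi",(.5403,-.1175,.25))]:
        q=planner.ik(p,down(psi));print(psi,nm,None if q is None else np.round(q,2))
    for d in(0,.3,-.3):
        q=planner.ik((L+z*.162).tolist(),tilt_rpy(z,psi+d));print("fin",d,None if q is None else np.round(q,2))
print(np.round(tilt_rpy(z,1.429),3))
E
```

```text
1.429 jarhi [ 0.03  0.17  1.66 -0.    1.31  0.17]
1.429 jar [ 0.03  0.37  1.86 -0.    0.91  0.17]
1.429 box [-0.24  0.43  1.74 -0.    0.97 -0.1 ]
1.429 boxhi [-0.24  0.25  1.55  0.    1.34 -0.1 ]
1.429 sqhi [-0.34  0.25  1.55  0.    1.34 -0.2 ]
fin 0 [ 0.34  0.14  1.82 -0.26  0.8   0.62]
fin 0.3 [ 0.34  0.14  1.82 -0.26  0.8   0.35]
fin -0.3 [ 0.34  0.14  1.82 -0.26  0.8   0.9 ]
-1.712 jarhi [ 0.03  0.17  1.66  0.    1.31 -2.97]
-1.712 jar [ 0.03  0.37  1.86 -0.    0.91 -2.97]
-1.712 box None
-1.712 boxhi None
-1.712 sqhi [-0.34  0.25  1.55 -0.    1.34  2.94]
fin 0 [ 0.34  0.14  1.82 -0.26  0.8  -2.52]
fin 0.3 [ 0.34  0.14  1.82 -0.26  0.8  -2.79]
fin -0.3 [ 0.34  0.14  1.82 -0.26  0.8  -2.24]
[ 2.706 -0.016  1.436]
```

```bash
python3 - <<'E'
from h import *
p=bot.current_tcp_pos()
bot.servo_line([p[0],p[1],.36],feed=.25)
bot.reach([.50,.0,.32],down(1.429))
w=read_camera("wrist")
np.savez("wrist1.npz",**{k:w[k] for k in("pixels","camera_matrix","R","t")})
im=w["pixels"]; cv2.imwrite("pics/wrist1.png",cv2.resize(im,(800,600),interpolation=cv2.INTER_CUBIC))
t=read_camera("top");cv2.imwrite("pics/top1.png",t["pixels"])
print(bot.current_time_s(),bot.current_tcp_pos())
E
```

```text
4.125 [ 0.50020507 -0.00081626  0.32000812]
```

View pics/wrist1.png

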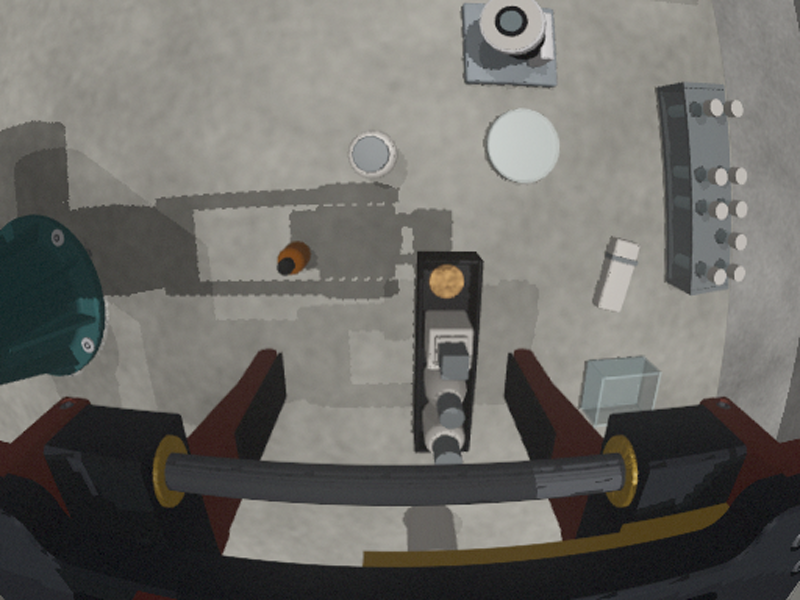

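The wrist view shows the jar cap at (372,153), the lens at (512,21), the cork at (446,281) and the stopper top at (453,356). I'll triangulate these against the top view.

```bash
python3 - <<'E'
from h import *
W=dict(np.load("wrist1.npz"))
f=lambda x,y:((x+.5)*.64-.5,(y+.5)*.64-.5)
for n,q,z in[("jarcap",(371,153),.104),("cork",(446,281),.005),("lens",(511,21),.094),("box c",(416,252),.045),("box c2",(482,256),.045),("stopper",(454,358),.109)]:
    print(n,wat_z(W,*f(*q),z).round(4))
for x in[(465,4),(557,8),(463,83),(554,86)]: print("base",wat_z(W,*f(*x),.012).round(4))
im=W["pixels"]
c=cv2.resize(im[60:250,220:390],None,fx=4,fy=4,interpolation=cv2.INTER_CUBIC)[:600]
print(c.shape);cv2.imwrite("pics/wc.png",c)
cv2.imwrite("pics/wc2.png",cv2.resize(im[0:120,220:380],None,fx=5,fy=5,interpolation=cv2.INTER_CUBIC))
E
```

```text
jarcap [0.4916 0.088  0.104 ]
cork [ 0.5477 -0.0598  0.005 ]
lens [0.6297 0.1932 0.094 ]
box c [ 0.5184 -0.0144  0.045 ]
box c2 [ 0.5841 -0.0275  0.045 ]
stopper [ 0.5394 -0.1046  0.109 ]
base [0.6075 0.2385 0.012 ]
base [0.7089 0.2302 0.012 ]
base [0.5919 0.1507 0.012 ]
base [0.6906 0.1407 0.012 ]
(600, 680, 3)
```

View pics/wc2.png

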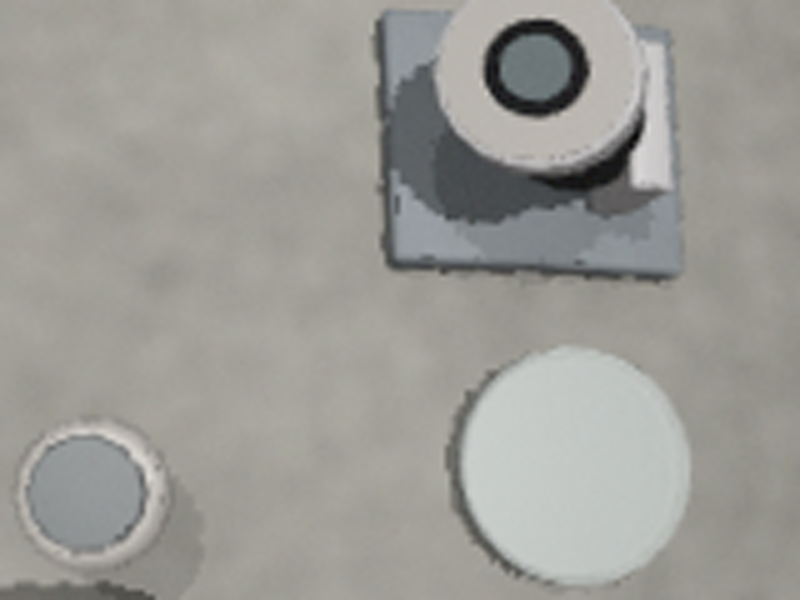

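View pics/wc.png

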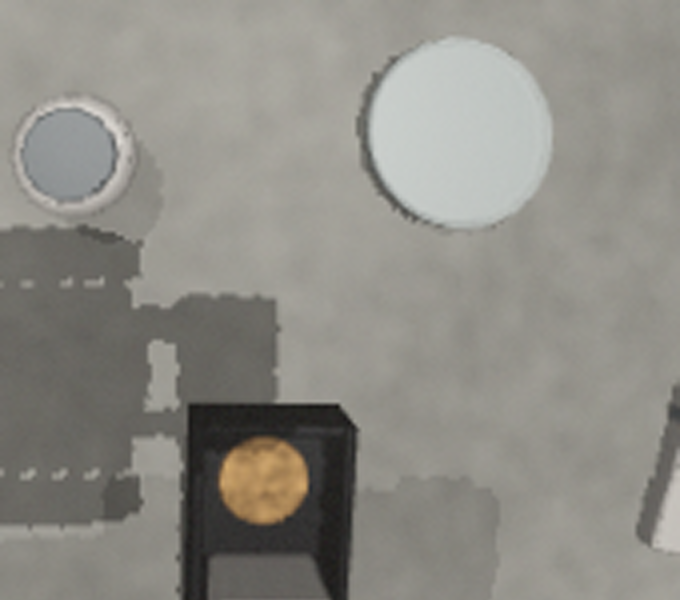

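```bash
cat > ov.py <<'E'
from h import *
def poly(im,pts,s,o,col):
    a=np.array([[(u+.5-o[0])*s,(v+.5-o[1])*s] for u,v in pts]);cv2.polylines(im,[np.round(a*8).astype(int)],True,col,1,cv2.LINE_AA,3)
def sq(T,cx,cy,hx,hy,z): return [T@np.array([cx+a*hx,cy+b*hy,z,1]) for a,b in((-1,-1),(1,-1),(1,1),(-1,1))]
def ci(T,cx,cy,r,z): return [T@np.array([cx+r*np.cos(a),cy+r*np.sin(a),z,1]) for a in np.linspace(0,2*pi,40)]
def frame(x,y,yaw):
    c,s=np.cos(yaw),np.sin(yaw);return np.array([[c,-s,0,x],[s,c,0,y],[0,0,1,0],[0,0,0,1.]])
def draw(p,pj,box,jar,lens,lean,s,crop,fn):
    x0,y0,x1,y1=crop;im=cv2.resize(p["pixels"][y0:y1,x0:x1],None,fx=s,fy=s,interpolation=cv2.INTER_CUBIC)
    B=frame(*box);J=frame(*jar,0)
    L=[(sq(B,0,0,.033,.117,.045),(0,255,0)),(sq(B,0,0,.033,.117,0),(0,160,0)),(ci(B,0,.084,.019,.005),(0,0,255)),(sq(B,0,.028,.023,.023,.067),(255,0,0)),(sq(B,0,.028,.013,.013,.109),(255,255,0)),(ci(B,0,-.028,.013,.109),(255,0,255)),(ci(B,0,-.084,.015,.109),(255,0,255)),
     (ci(J,0,0,.016,.104),(0,0,255)),(ci(J,0,0,.023,.07),(0,128,255))]
    z=np.array([np.sin(.436)*np.cos(lean),np.sin(.436)*np.sin(lean),np.cos(.436)])
    R=np.eye(4);xx=np.cross([0,0,1],z);xx/=np.linalg.norm(xx);R[:3,:3]=np.stack([np.cross(xx,z)*-1,xx,z],1);R[:3,3]=lens
    L.append((ci(R,0,0,.03,0),(0,255,255)))
    for pts,c in L: poly(im,[pj(p,q[:3]) for q in pts],s,(x0,y0),c)
    cv2.imwrite(fn,im)
E
cat > go.py <<'E'
from ov import *
import sys
a=eval(sys.argv[1]);tag=sys.argv[2]
T=dict(np.load("top0.npz"));S=dict(np.load("side0.npz"));W=dict(np.load("wrist1.npz"))
draw(T,proj,*a,4,(150,130,350,260),f"pics/ot{tag}.png")
draw(S,proj,*a,5,(170,150,320,270),f"pics/os{tag}.png")
draw(W,wproj,*a,3,(200,0,400,200),f"pics/ow{tag}.png")
draw(W,wproj,*a,3.5,(220,120,420,290),f"pics/ox{tag}.png")
E
python3 go.py "((.5364,-.1452,-.141),(.4916,.086),(.631,.192,.094),3.04)" 1
```

```text
(no output)
```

View pics/ot1.png

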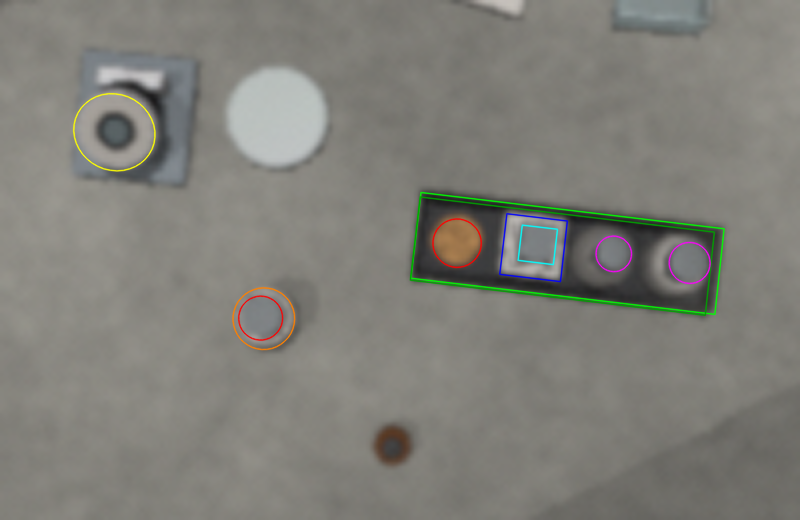

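View pics/os1.png

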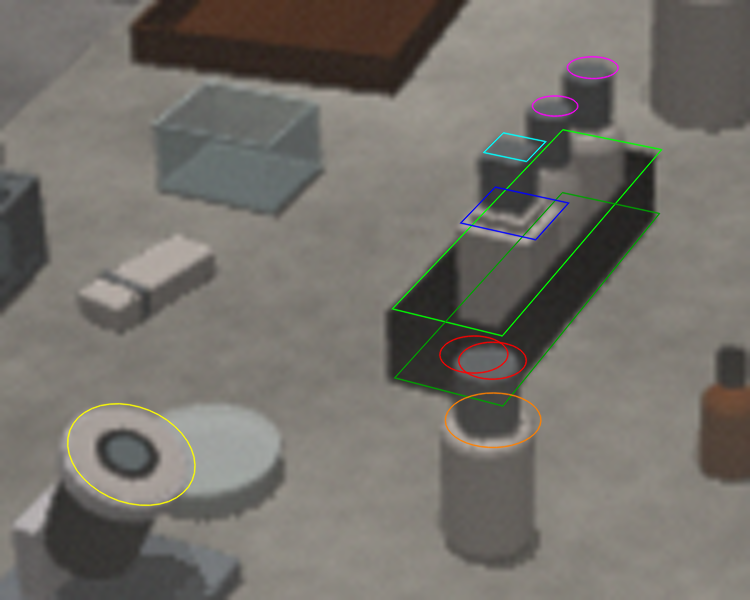

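View pics/ow1.png

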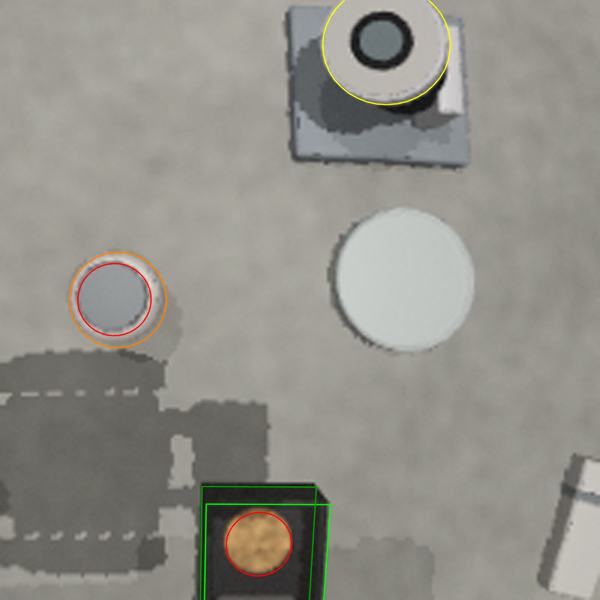

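View pics/ox1.png

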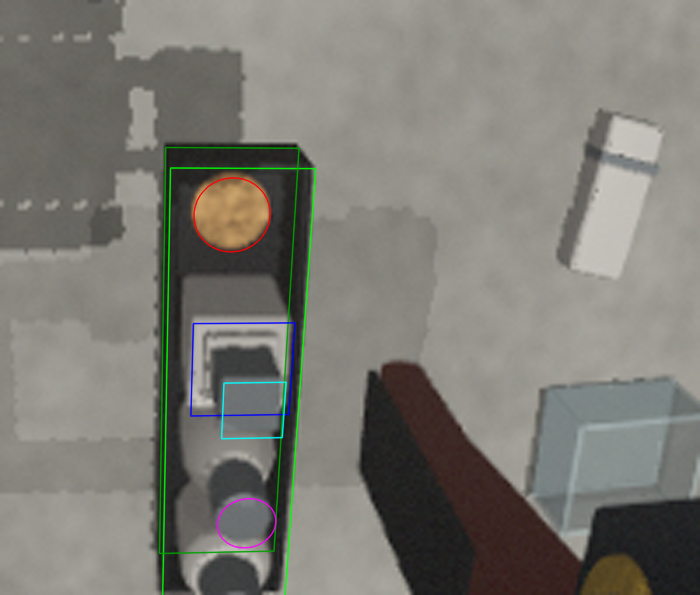

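The box overlay fits all three views within about 2 mm, so I'll use box (0.535,-0.144), yaw -0.141, and jar (0.4915,0.087). Now grasping the jar by its cap.

```bash
python3 - <<'E'
from h import *
bot.reach([.4915,.087,.20],down(1.429))
hit=bot.servo_line([.4915,.087,.089],feed=.12,contact_N=6)
print(hit,bot.current_tcp_pos())
w=read_camera("wrist");cv2.imwrite("pics/w2.png",w["pixels"])
bot.gripper_to(.025,strength=30)
print(bot.current_grip_width(),bot.current_wrist_force(),bot.current_time_s())
w=read_camera("wrist");cv2.imwrite("pics/w3.png",w["pixels"])
E
```

```text
False [0.49229897 0.08690174 0.08971796]
0.02489444668601925 [-0.30078809  1.40937517  0.12996463] 6.9583
```

View pics/w3.png

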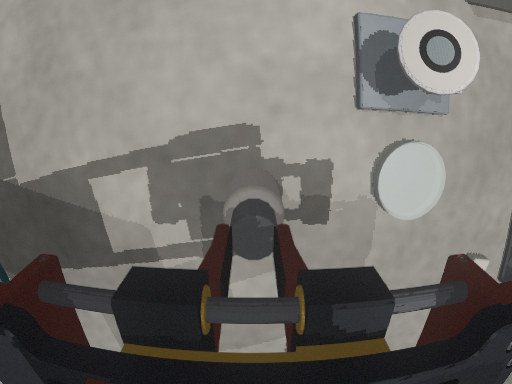

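```bash
python3 - <<'E'
import cv2,numpy as np
a=cv2.imread("pics/w2.png")[130:290,170:350];b=cv2.imread("pics/w3.png")[130:290,170:350]
cv2.imwrite("pics/w23.png",cv2.resize(np.vstack([a[:, :],b]).reshape(320,180,3),None,fx=1.8,fy=1.8) if 0 else cv2.resize(np.hstack([a,b]),None,fx=2.2,fy=2.2,interpolation=cv2.INTER_CUBIC))
E
python3 - <<'E'
from h import *
for n in("side","top"):
    p=read_camera(n);c=p["pixels"][180:280,200:330] if n=="side" else p["pixels"][160:260,170:300]
    cv2.imwrite(f"pics/{n}3.png",cv2.resize(c,None,fx=5,fy=5,interpolation=cv2.INTER_CUBIC))
E
```

```text
(no output)
```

View pics/w23.png

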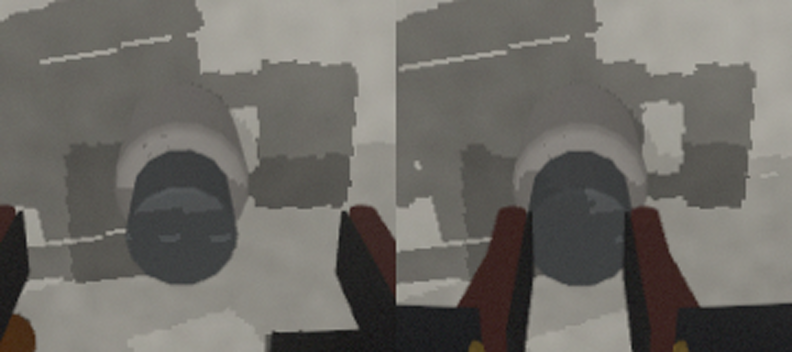

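View pics/side3.png

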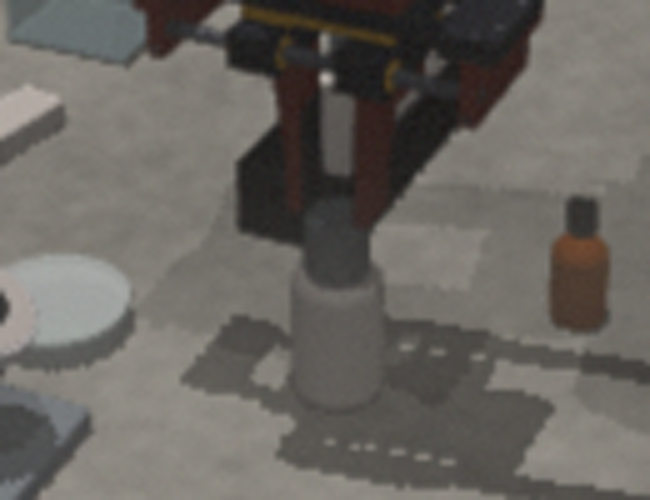

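View pics/top3.png

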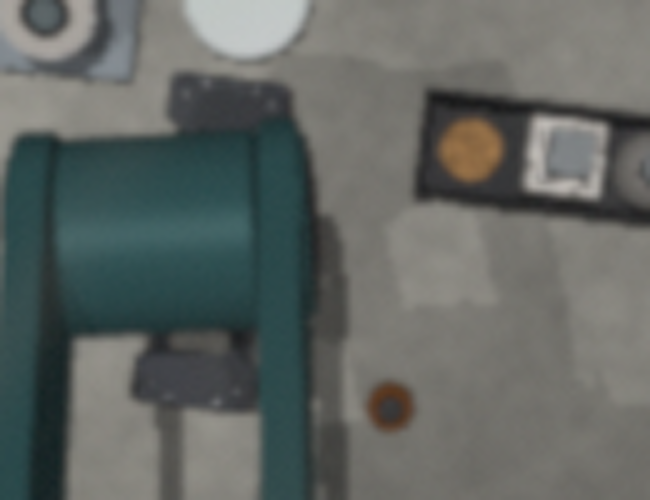

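```bash
python3 - <<'E'
from h import *
w=read_camera("wrist");tc=np.array(bot.current_tcp_pos());print(tc,bot.current_ee_rot(),bot.current_grip_width())
print("cap",wat_z(w,170+184/2.2,130+238/2.2,.104), "tcp px",wproj(w,tc),"tip px",wproj(w,tc-[0,0,.014]),"cam",-w["R"].T@w["t"])
print("lens",wat_z(w,440,50,.094))
im=cv2.resize(w["pixels"][130:290,170:350],None,fx=4,fy=4,interpolation=cv2.INTER_CUBIC)
for X,c in[(tc,(0,0,255)),(tc-[0,0,.014],(0,255,0)),(np.array([tc[0],tc[1],.104]),(255,255,0))]:
    for dx in(-.0125,0,.0125):
      for dy in (-.01,0,.01):
        u,v=wproj(w,X+[dx,dy,0]);cv2.circle(im,(int((u+.5-170)*4),int((v+.5-130)*4)),3,c,-1)
cv2.imwrite("pics/w4.png",im)
E
```

```text
[0.49147508 0.08698965 0.08899251] [-3.14155644e+00  1.67498460e-05  1.42900058e+00] 0.025210526180586775
cap [0.49096305 0.08806903 0.104     ] tcp px (np.float64(254.54530125301628), np.float64(229.42200185144827)) tip px (np.float64(254.4116444699474), np.float64(221.09733198107523)) cam [0.50175398 0.16890908 0.26773092]
lens [0.62985785 0.19373953 0.094     ]
```

View pics/w4.png

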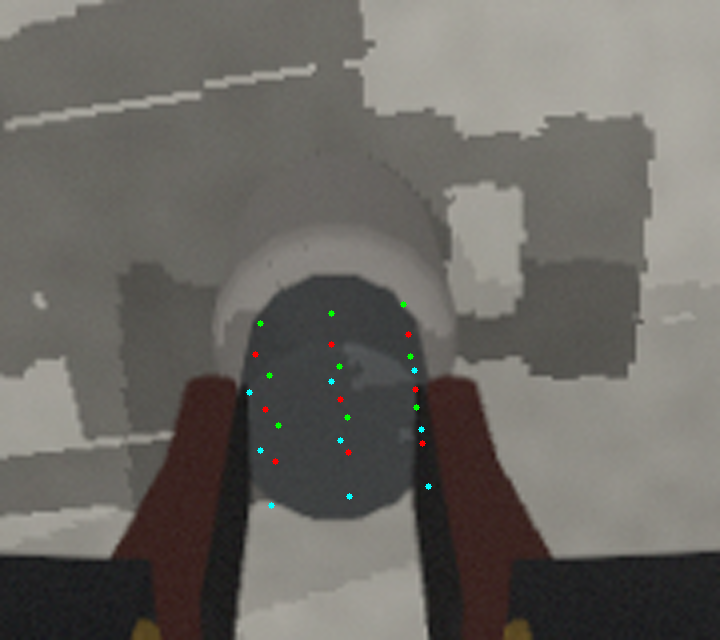

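```bash
python3 - <<'E'
from h import *
w=read_camera("wrist");s=read_camera("side");tc=np.array(bot.current_tcp_pos())
im=cv2.resize(s["pixels"][180:280,200:330],None,fx=6,fy=6,interpolation=cv2.INTER_CUBIC)
R=Ro.from_euler("xyz",bot.current_ee_rot()).as_matrix()
for z,c in[(.014,(0,255,0)),(-.005,(0,0,255)),(-.04,(255,255,0))]:
  for ax in(-.01,.01):
    for ay in(-.0125,.0125):
      u,v=proj(s,tc+R@np.array([ax,ay,z]));cv2.circle(im,(int((u+.5-200)*6),int((v+.5-180)*6)),3,c,-1)
cv2.imwrite("pics/s4.png",im)
for m in("loose_jar_center","kit_box"):
  for q in nets.masks_of(s,m)[:2]:
    print(m,q["confidence"],q["bbox"])
print(bot.current_time_s(),bot.current_joint_efforts())
E
```

```text
loose_jar_center 0.75 [259.9, 218.5, 275.6, 264.0]
loose_jar_center 0.45 [203.7, 231.1, 227.1, 256.0]
kit_box 0.8 [248.9, 194.9, 292.1, 233.2]
7.3583 [ 1.22928130e-03 -4.43854415e+01 -1.97851127e+01  5.97967766e-02
  2.31021622e-03  3.23573011e-05]
```

View pics/s4.png

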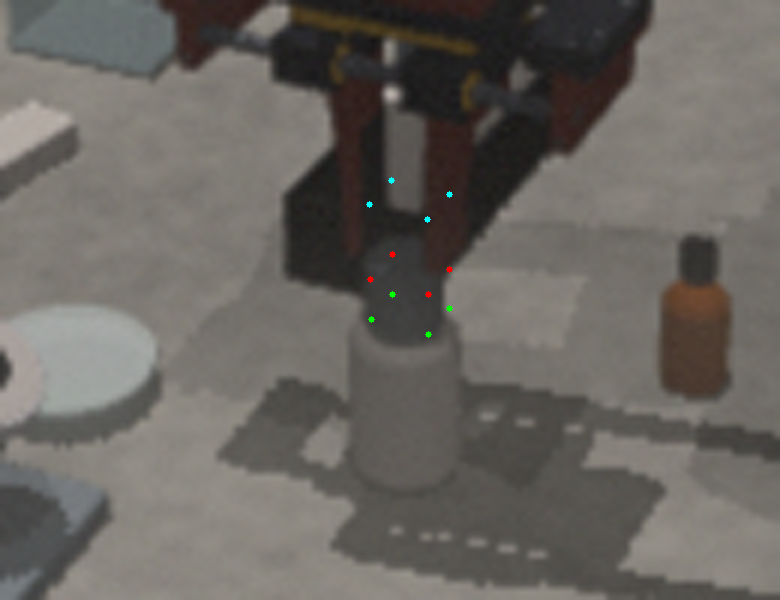

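```bash
python3 - <<'E'
from h import *
w=read_camera("wrist");tc=np.array(bot.current_tcp_pos())
R=Ro.from_euler("xyz",bot.current_ee_rot()).as_matrix()
W=dict(np.load("wrist1.npz"));t1=np.array([.50020507,-.00081626,.32000812]);
for nm,P,t,h in(("open",W,t1,.0438),("closed",w,tc,.0125)):
    im=cv2.resize(P["pixels"][130:320,120:390],None,fx=2.9,fy=2.9,interpolation=cv2.INTER_CUBIC)
    for z,c in[(.014,(0,255,0)),(-.005,(0,0,255)),(-.04,(255,255,0))]:
      for ax in(-.01,.01):
        for ay in(-h,h):
          u,v=wproj(P,t+R@np.array([ax,ay,z]));cv2.circle(im,(int((u+.5-120)*2.9),int((v+.5-130)*2.9)),3,c,-1)
    cv2.imwrite(f"pics/f_{nm}.png",im)
E
```

```text
(no output)
```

View pics/f_open.png

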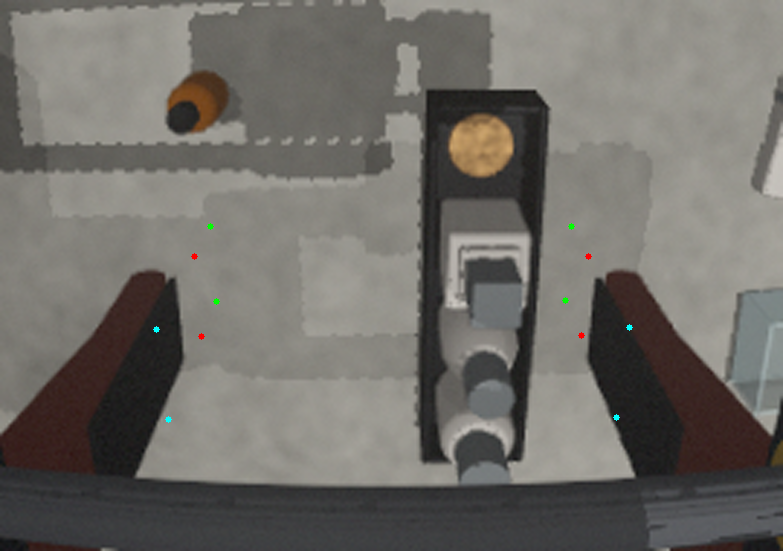

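View pics/f_closed.png

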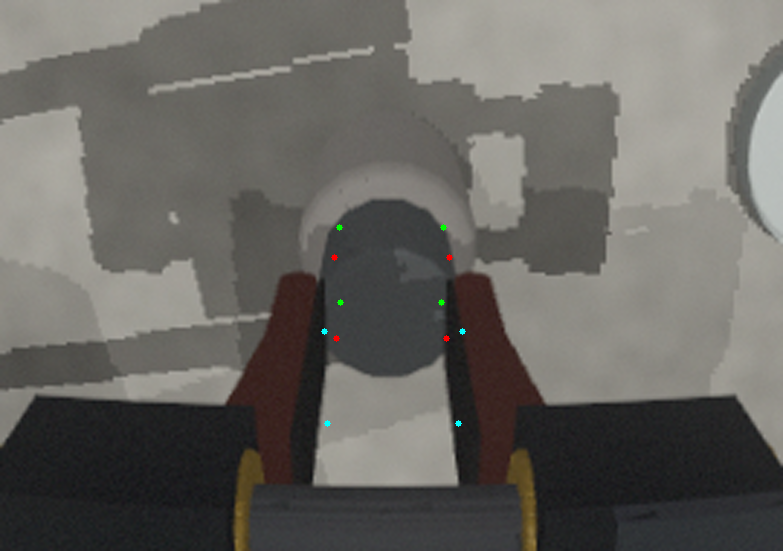

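The wrist and side views agree that the visible fingertips end about 15 mm behind the reported TCP, not 14 mm ahead as stated. The jaws closed to 25 mm just above the cap instead of on it. I'll open and go about 29 mm deeper, with a contact guard, and expect a width of 32 mm.

```bash
python3 - <<'E'
from h import *
bot.gripper_to(.07,strength=30)
hit=bot.servo_line([.4913,.088,.061],feed=.08,contact_N=5)
print(hit,bot.current_tcp_pos(),bot.current_wrist_force())
bot.gripper_to(.025,strength=30)
print(bot.current_grip_width(),bot.current_wrist_force(),bot.current_time_s())
w=read_camera("wrist");cv2.imwrite("pics/w5.png",cv2.resize(w["pixels"][130:290,170:350],None,fx=4,fy=4,interpolation=cv2.INTER_CUBIC))
s=read_camera("side");cv2.imwrite("pics/s5.png",cv2.resize(s["pixels"][180:280,200:330],None,fx=6,fy=6,interpolation=cv2.INTER_CUBIC))
E
```

```text
False [0.49107761 0.08798597 0.06072692] [ 0.62236874 -0.23541342 -0.84111546]
0.031672038137233884 [-0.61027811  0.35253365  1.39264435] 9.4333
```

View pics/w5.png

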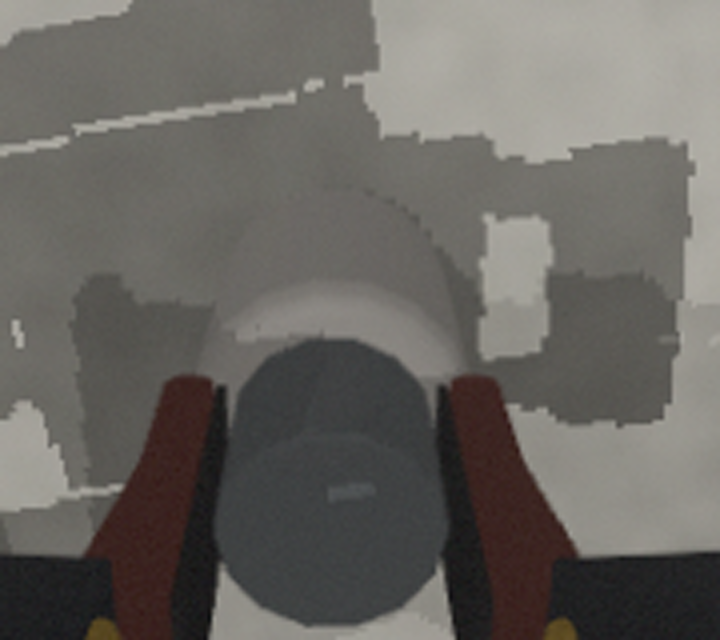

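View pics/s5.png

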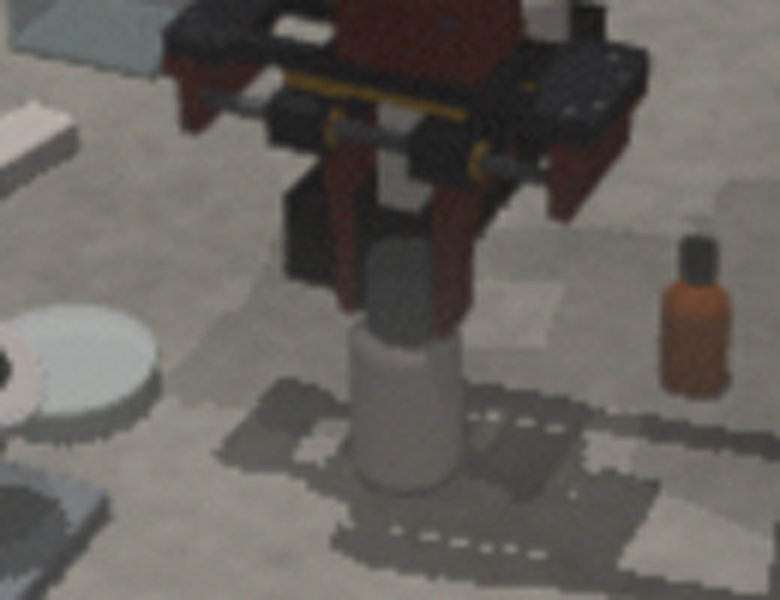

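Width 31.7 mm matches the cap (32 mm) and both views show the fingers astride it. Next: lift, carry it over the vacant place, and check before lowering.

```bash
python3 - <<'E'
from h import *
w=read_camera("wrist");print("cap",wat_z(w,170+332/4-.4,130+528/4-.4,.104).round(4))
bot.servo_line([.4913,.088,.20],feed=.15)
print(bot.current_grip_width(),bot.current_wrist_force())
bot.servo_line([.5475,-.061,.20],feed=.15)
bot.servo_line([.5475,-.061,.125],feed=.15)
print(bot.current_grip_width(),bot.current_tcp_pos(),bot.current_time_s())
w=read_camera("wrist");cv2.imwrite("pics/w6.png",cv2.resize(w["pixels"][100:300,150:370],None,fx=3,fy=3,interpolation=cv2.INTER_CUBIC))
np.savez("w6.npz",**{k:w[k] for k in("pixels","camera_matrix","R","t")})
s=read_camera("side");cv2.imwrite("pics/s6.png",cv2.resize(s["pixels"][140:260,200:330],None,fx=5,fy=5,interpolation=cv2.INTER_CUBIC))
E
```

```text
cap [0.4902 0.0891 0.104 ]
0.03151755400118054 [ 0.89997639 -0.34201767 -2.06076801]
0.03148512759145543 [ 0.54791695 -0.06075284  0.12550175] 12.5167
```

View pics/w6.png

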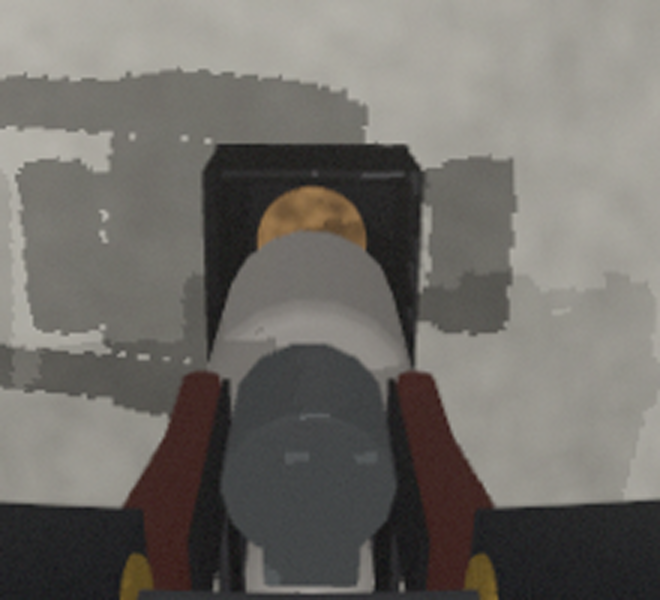

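View pics/s6.png

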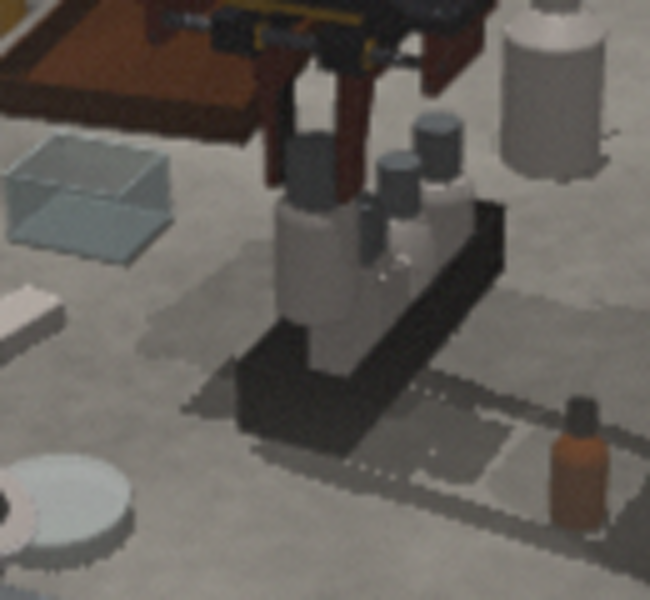

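```bash
python3 - <<'E'
from ov import *
W=dict(np.load("w6.npz"))
f=lambda x,y:((x+.5)/3-.5+150,(y+.5)/3-.5+100)
print("cork far edge",wat_z(W,*f(312,186),.005).round(4),"L",wat_z(W,*f(258,235),.005).round(4),"R",wat_z(W,*f(366,235),.005).round(4))
print("rim corners outer",wat_z(W,*f(203,176),.045).round(4),wat_z(W,*f(425,174),.045).round(4))
print("cap top",wat_z(W,*f(310,498),.104+.0645).round(4))
draw(W,wproj,(.5355,-.1435,-.141),(.5475,-.061),(.631,.192,.094),3.04,3,(150,100,370,300),"pics/w6o.png")
E
```

```text
cork far edge [ 0.5507 -0.0405  0.005 ] L [ 0.5297 -0.0551  0.005 ] R [ 0.5668 -0.0604  0.005 ]
rim corners outer [ 0.5201 -0.0246  0.045 ] [ 0.5854 -0.0333  0.045 ]
cap top [ 0.5465 -0.0621  0.1685]
```

View pics/w6o.png

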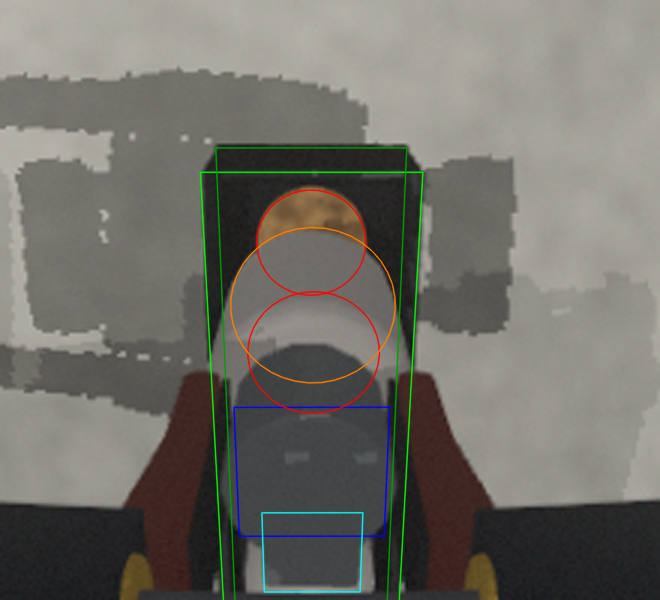

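The box model fits within 1–2 mm here and the jar is over the cork, so I'll lower with a contact stop.

```bash
python3 - <<'E'
from h import *
bot.servo_line([.548,-.0602,.08],feed=.1)
f0=bot.current_wrist_force()
hit=bot.servo_line([.548,-.0602,.062],feed=.03,contact_N=4)
print(hit,bot.current_tcp_pos(),f0,bot.current_wrist_force(),bot.current_grip_width())
bot.gripper_to(.06)
bot.sleep(.2)
w=read_camera("wrist");cv2.imwrite("pics/w7.png",cv2.resize(w["pixels"][100:300,150:370],None,fx=3,fy=3,interpolation=cv2.INTER_CUBIC))
print(bot.current_grip_width(),bot.current_wrist_force(),bot.current_time_s())
E
```

```text
True [ 0.54835452 -0.06025028  0.06566103] [-0.12662368 -0.63870687 -0.78513354] [ 1.02347702 -1.1977615   1.08418921] 0.03133070617685832
0.06001465456706798 [-0.03701253  0.36184421 -0.02992953] 14.5917
```

View pics/w7.png

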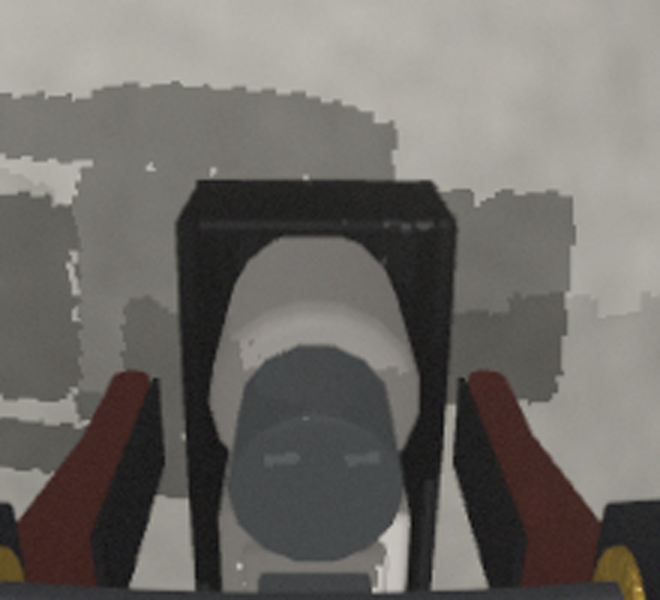

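Contact came at 65.7 mm as predicted (66 mm), and the jar stands released. Next: rise and look at the square bottle.

```bash
python3 - <<'E'
from ov import *
bot.servo_line([.548,-.0602,.20],feed=.2)
bot.servo_line([.5394,-.1158,.20],feed=.2)
w=read_camera("wrist");np.savez("w8.npz",**{k:w[k] for k in("pixels","camera_matrix","R","t")})
draw(w,wproj,(.5355,-.1435,-.141),(.548,-.0602),(.631,.192,.094),3.04,3,(150,100,370,300),"pics/w8o.png")
cv2.imwrite("pics/w8.png",cv2.resize(w["pixels"][100:300,150:370],None,fx=3,fy=3,interpolation=cv2.INTER_CUBIC))
t=read_camera("top");cv2.imwrite("pics/t8.png",cv2.resize(t["pixels"][150:250,180:340],None,fx=5,fy=5,interpolation=cv2.INTER_CUBIC))
print(bot.current_time_s(),bot.current_tcp_pos())
E
```

```text
15.95 [ 0.53891147 -0.11493837  0.19913991]
```

View pics/w8o.png

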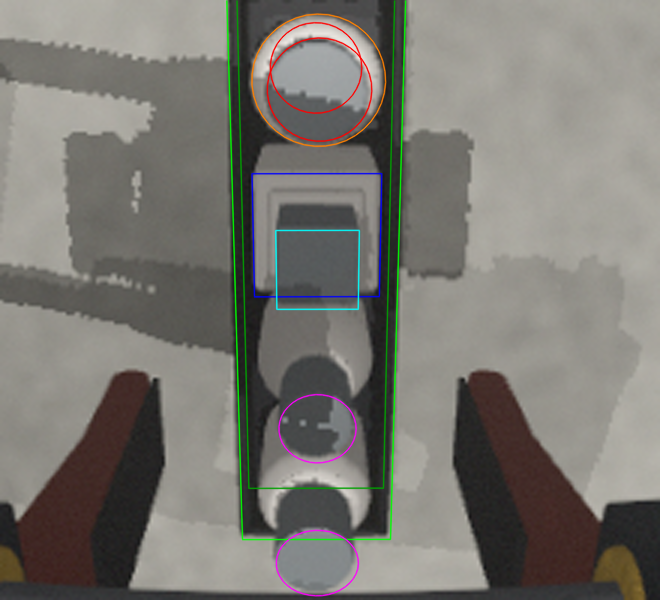

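View pics/w8.png

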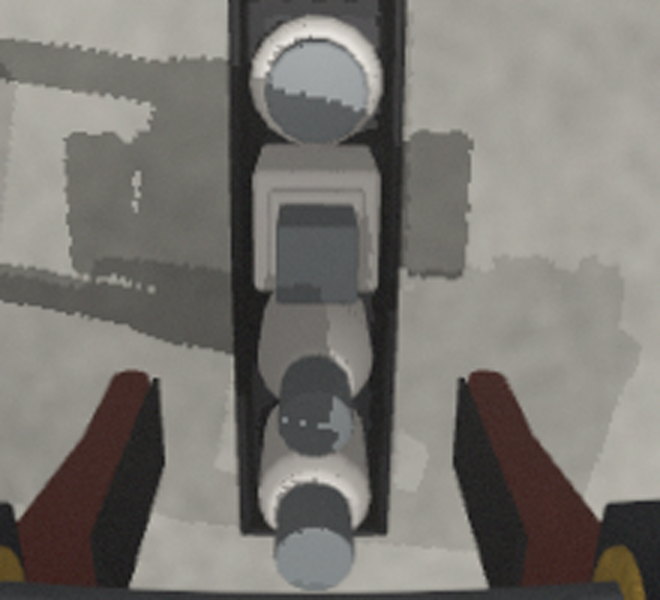

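Jar upright with its body outline on the model. The square bottle sits about 2 mm towards the jar relative to the model, so I'll grasp at (0.5397,-0.1140).

```bash
python3 - <<'E'
from ov import *
bot.servo_line([.5397,-.114,.11],feed=.2)
hit=bot.servo_line([.5397,-.114,.067],feed=.08,contact_N=5)
print(hit,bot.current_tcp_pos())
bot.gripper_to(.018,strength=35)
print(bot.current_grip_width(),bot.current_wrist_force(),bot.current_time_s())
w=read_camera("wrist");cv2.imwrite("pics/w9.png",cv2.resize(w["pixels"][100:300,150:370],None,fx=3,fy=3,interpolation=cv2.INTER_CUBIC))
E
```

```text
False [ 0.54001084 -0.11412966  0.06727224]
0.02593928663242153 [-0.63635589  0.85013877 -0.18029702] 17.8583
```

View pics/w9.png

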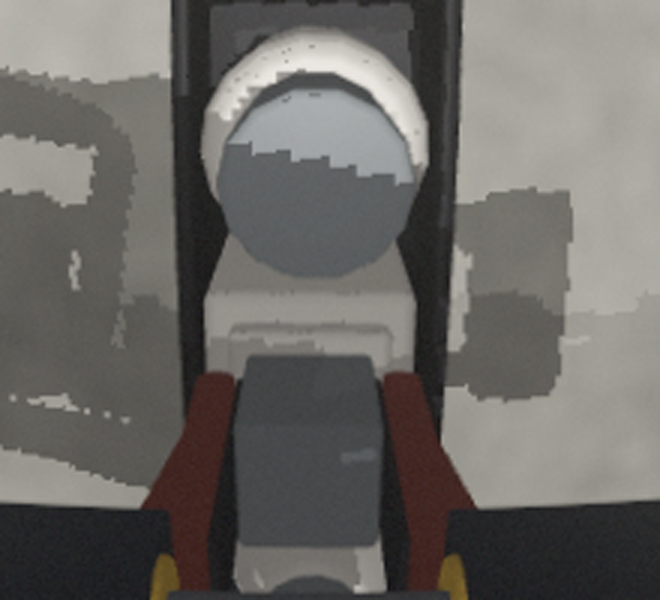

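The width of 25.9 mm matches the stopper (26 mm). Next: lift, and move to a standoff on the line of sight.

```bash
cat > fin.py <<'E'
from ov import *
az=3.045;ZL=np.array([np.sin(.436)*np.cos(az),np.sin(.436)*np.sin(az),np.cos(.436)]);L=np.array([.6305,.192,.094])
rot=tilt_rpy(ZL,1.429)
E
python3 - <<'E'
from fin import *
bot.servo_line([.5397,-.114,.27],feed=.15)
print(bot.current_grip_width(),bot.current_wrist_force(),bot.current_time_s())
P=(L+ZL*(.142+.05)).tolist();print(P,planner.ik(P,rot),planner.ik((L+ZL*.142).tolist(),rot))
bot.servo_line(P,feed=.15,rotation=rot)
print(bot.current_grip_width(),bot.current_tcp_pos(),bot.current_time_s())
for n in("side","wrist","top"):
    p=read_camera(n);np.savez(n+"10.npz",**{k:p[k] for k in("pixels","camera_matrix","R","t")});cv2.imwrite(f"pics/{n}10.png",p["pixels"])
E
```

```text
0.025585661164331207 [ 0.48331794  0.0372084  -2.65230457] 19.4083
[0.5497930970088262, 0.1998200297233352, 0.26803805027837857] [ 0.35665244  0.09745836  1.80121244 -0.24619732  0.86142726  0.61898467] [ 0.33620388  0.17411488  1.83273429 -0.26230517  0.75195393  0.63121439]
0.025866296290865523 [0.54983562 0.19947523 0.26810358] 21.65
```

View pics/side10.png

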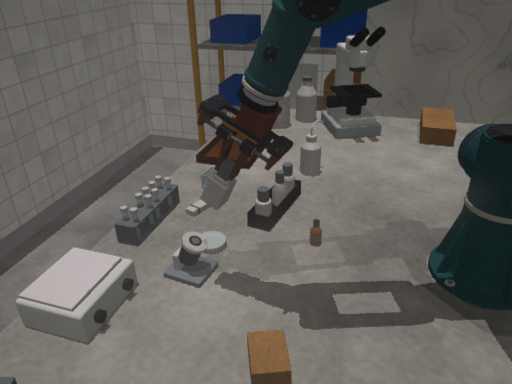

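View pics/wrist10.png

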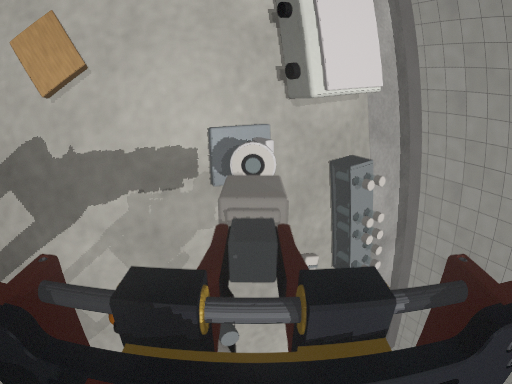

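View pics/top10.png

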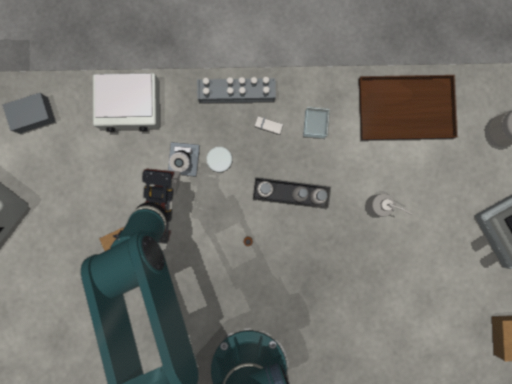

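The bottle is held, tilted towards the robot over the camera, and the box still holds three jars. I'll overlay the expected bottle pose and the lens, then close in.

```bash
cat >> fin.py <<'E'
def drawb(p,pj,s,crop,fn,tc,rpy,L=L):
    x0,y0,x1,y1=crop;im=cv2.resize(p["pixels"][y0:y1,x0:x1],None,fx=s,fy=s,interpolation=cv2.INTER_CUBIC)
    T=np.eye(4);T[:3,:3]=Ro.from_euler("xyz",rpy).as_matrix()@np.diag([1,-1,-1]);T[:3,3]=np.array(tc)-T[:3,2]*.062
    E=np.eye(4);E[:3,:3]=Ro.from_euler("xyz",rot).as_matrix()@np.diag([1,-1,-1]);E[:3,3]=L
    for pts,c in[(sq(T,0,0,.023,.023,0),(0,255,0)),(sq(T,0,0,.023,.023,.062),(255,0,0)),(sq(T,0,0,.013,.013,.07),(255,255,0)),(sq(T,0,0,.013,.013,.104),(255,255,0)),(ci(E,0,0,.03,0),(0,255,255)),(ci(E,0,0,.002,.08),(0,0,255))]:
        poly(im,[pj(p,q[:3]) for q in pts],s,(x0,y0),c)
    cv2.imwrite(fn,im)
E
python3 - <<'E'
from fin import *
W=dict(np.load("wrist10.npz"));S=dict(np.load("side10.npz"));T=dict(np.load("top10.npz"))
tc=[.54983562,.19947523,.26810358]
drawb(W,wproj,4,(170,100,340,250),"pics/ow10.png",tc,rot)
drawb(S,proj,5,(150,130,280,250),"pics/os10.png",tc,rot)
E
```

```text
(no output)
```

View pics/ow10.png

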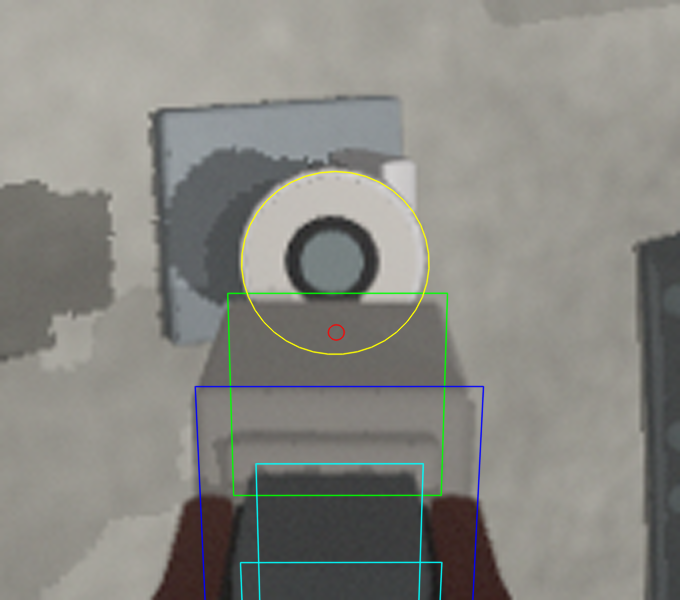

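View pics/os10.png

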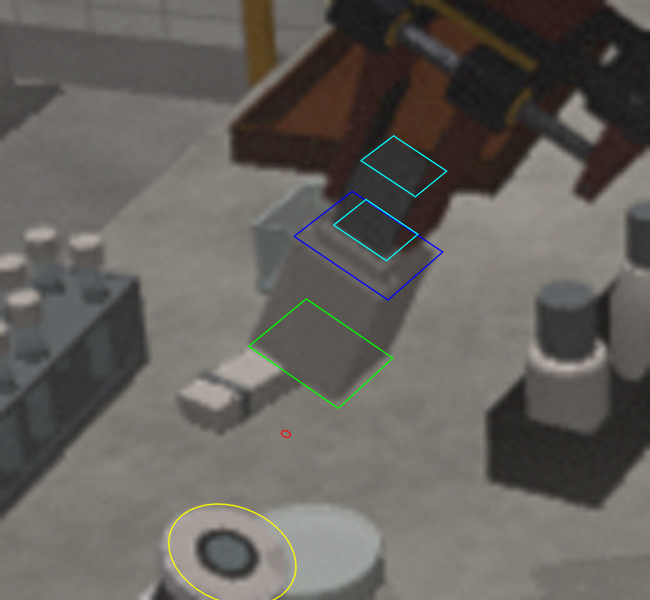

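Both overlays agree within about 2 mm, so I'll close in.

```bash
python3 - <<'E'
from fin import *
hit=bot.servo_line((L+ZL*.142).tolist(),feed=.06,rotation=rot,contact_N=4)
bot.sleep(.5)
tc=bot.current_tcp_pos();r=bot.current_ee_rot()
print(hit,tc,r,bot.current_grip_width(),bot.current_wrist_force(),np.abs(bot.current_joint_velocities()).max(),bot.current_time_s())
R=Ro.from_euler("xyz",r).as_matrix();print("base err",np.round(np.array(tc)+R[:,2]*.062-(L+.08*ZL),4),"ang",np.arccos(-R[:,2]@ZL))
W=read_camera("wrist");S=read_camera("side");T=read_camera("top")
drawb(W,wproj,4,(170,100,340,250),"pics/ow11.png",tc,r)
drawb(S,proj,5,(150,150,280,270),"pics/os11.png",tc,r)
cv2.imwrite("pics/t11.png",cv2.resize(T["pixels"][130:250,150:340],None,fx=4,fy=4,interpolation=cv2.INTER_CUBIC))
cv2.imwrite("pics/s11.png",cv2.resize(S["pixels"][140:290,160:340],None,fx=4,fy=4,interpolation=cv2.INTER_CUBIC))
E
```

```text
False [0.57081322 0.19779959 0.22280445] [ 2.70579242 -0.01740012  1.437041  ] 0.02560295762935586 [ 0.06616925 -0.14712938 -1.1391674 ] 0.002199855013369014 23.2833
base err [0.     0.     0.0001] ang 0.0001475064480228674
```

View pics/ow11.png

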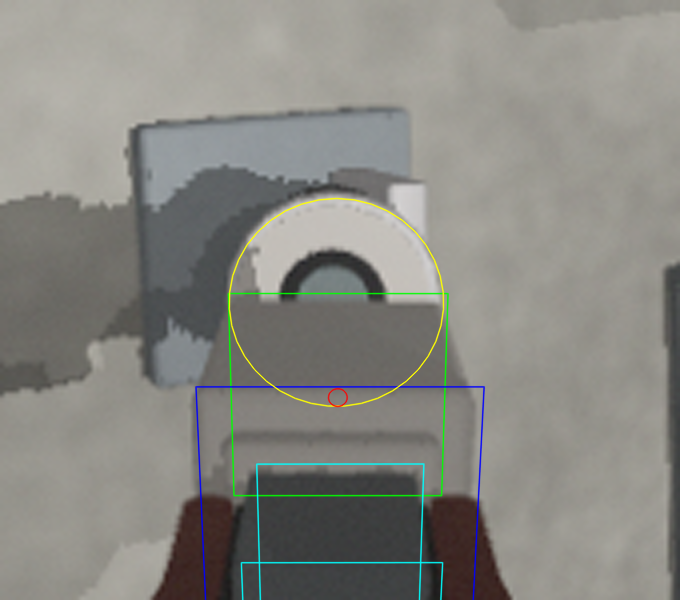

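View pics/os11.png

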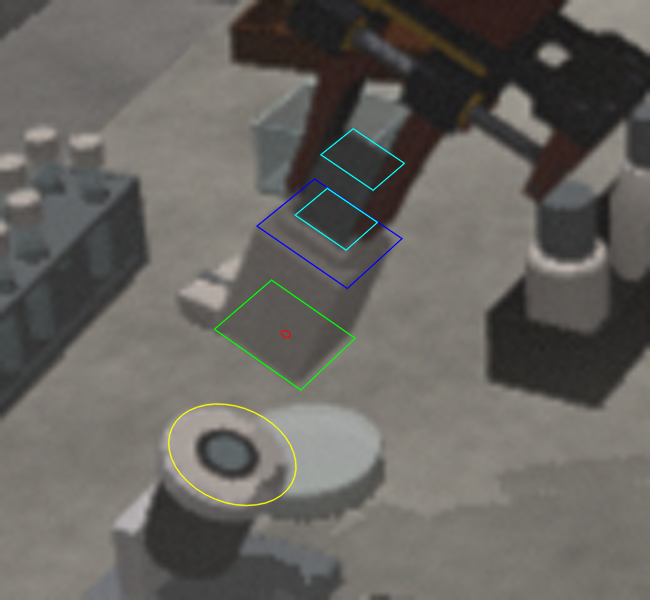

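View pics/t11.png

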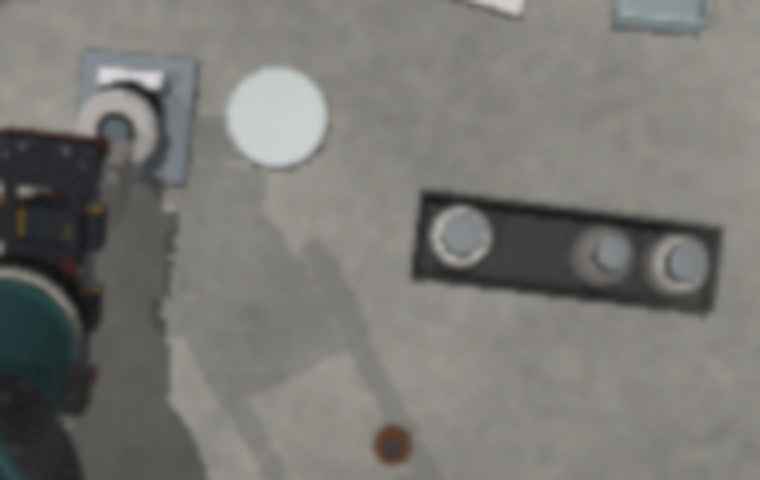

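View pics/s11.png

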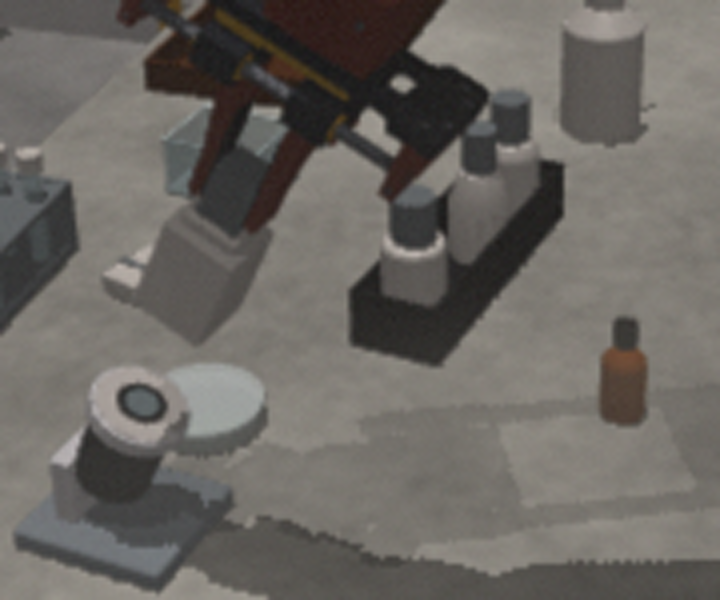

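The bottle and lens match the model in both the wrist and side views. The jar stands in the box's vacant place and the other jars and bystanders are unmoved. Handing in.

```bash
python3 - <<'E'
from fin import *
T=read_camera("top")
f=lambda x,y:((x+.5)/4-.5+150,(y+.5)/4-.5+130)
print("jar cap",at_z(T,*f(466,232),.109).round(4),"grip",bot.current_grip_width(),np.abs(bot.current_joint_velocities()).max())
bot.finish_job()
E
```

```text
jar cap [ 0.5501 -0.0659  0.109 ] grip 0.025700864537592117 0.0013688528434830276
the job is handed in; nothing more can be done
```

The loose jar is in the box, released, and the square bottle is held still in front of the inspection camera. I handed the job in at about 23 s of the 54 s; it reported no verdict.

- **Jar:** I gripped it by its cap and lowered it onto the cork disc. Floor contact came at the predicted height, and it stands upright. The last top view puts its cap 4–6 mm from the cork centre, against a limit of 14 mm; the closer wrist view put the jar within about 2 mm before I lowered it.
- **Bottle:** I gripped it by the stopper (25.7 mm reading, 26 mm given), lifted it out and took it to the 80 mm point. Going by the arm's own pose, its underside is within 1 mm of that point and its axis is on the line of sight. The bottle and lens overlays fit the wrist and side pictures to about 2 mm, and the arm was still.
- **Surroundings:** The other two jars and the visible bystanders looked unmoved in the last pictures, and I saw no sign of contact with the camera.

**What disagreed:**
- **Fingertips:** They sit about 15 mm behind the reported TCP, not 14 mm ahead as stated. My first grip on the jar therefore closed just above its cap. I saw this in two cameras, went 29 mm deeper, and used that offset for everything after.
- **Camera estimates:** The top camera differed from the wrist and side cameras by 3–6 mm in y for the jar and lens. It differed by about 15 mm for the square bottle's stopper. I used the wrist estimates near each grasp.

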